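# Vent the degassing chamber and take its lid off

## Task

The casting in the small vacuum chamber has finished degassing. Let the air in with the vent tap on the lid until the gauge has gone right back to zero, and only then lift the lid off by its handle, without forcing it, and lay it gently, right way up, in the middle of the grey foam pad. Leave the pump valve shut, the casting standing in the pot and the other things on the bench as they are.

Things in the scene. Friction and masses are not known exactly. Their poses are not given: they have to be found in the camera images.
- chamber_seat (a point): the vacuum chamber: an upright round stainless pot, 200 mm across and 120 mm high, fixed to the bench, a black gasket (210 mm across) on its rim and two wire ears near the top of its sides. This point is the centre of the gasket's top face, on which the lid sits; z up. Until the air is in, the lid is held down immovably; it cannot twist while it sits on the gasket.
- lid_under (a point): the lid: a clear acrylic disc 210 mm across, 15 mm thick, about 0.9 kg with its fittings. This point is the centre of its underside, z up. In its frame the D-handle stands over the centre, its bar along y; the vent tap is at x -70, y 0 mm; the gauge at x 56, y 52; the pump valve at x 56, y -52. Nothing on it stands higher than 78 mm above the underside.
- lid_handle (a point): centre of the bar of the lid's dark steel D-handle, 60 mm above the lid's underside. The bar is 124 mm long (along this frame's y), 15 mm wide (x) and 14 mm thick, on two posts 50 mm either side of the centre; held at its middle the lid hangs nearly level. 38 mm of free height under the bar, 30 mm or more free on both sides.
- tap_wing (a point): centre of the vent tap's black wing handle, 65 mm above the lid's underside: an upright bar 50 mm long (along this frame's x), 13 mm thick (y), 26 mm tall, on a thin stem; the brass body below, with a copper filter at its side, ends 28 mm under this point. Turns about the vertical through this point, anticlockwise from above to open; stiff (0.12 N m), stays where left.
- gauge (a joint): needle of the vacuum gauge on the lid (dial 52 mm across, facing up), rad: under 0.3 at full vacuum, 4.0 back at its zero stop (lid free). The tap is 0 to 0.4 rad from shut at the start (shut: wing along the lid's x); air begins to enter at 1.8 rad, flows freely from 2.6, end stop at 3.4: it takes more than one grasp. The needle swings back in about 3 s, slower if little open.
- pump_valve (a joint): flat steel lever, 58 mm long, of the brass pump valve with the hose barb on the lid, rad: 0 shut (lever across the pipe), 1.57 open.
- casting_mid (a point): the casting: red rubber in a clear plastic cup 68 mm across and 62 mm high, standing loose on the pot's floor under the lid; this point is at its centre, half-way up.
- pad_top (a point): the grey foam pad, 260 x 260 mm and 12 mm thick, lying flat and fixed on the bench; this point is the centre of its top face, z up, x and y along its sides.
- lamp: white light bulb upright in a round stand, 64 mm across, 131 mm tall; origin under its centre.
- beaker: clear plastic cup, 72 mm across, 75 mm tall; origin under its centre.
- hardener: white jar with black cap, 68 mm across, 100 mm tall; origin under its centre.
- stirrer: flat wooden stirring stick, 200 x 18 x 6 mm, lying along its x axis between the chamber and the pad; origin under its middle.
- solder_reel: black reel of solder wire, 64 mm across, 48 mm tall, standing on its flange; origin under its centre.
- knife: black craft knife, 160 mm long, lying along its x axis; origin under its middle.
- grease: flat aluminium tin, 84 mm across, 45 mm tall; origin under its centre.
There are look-alikes about, which are no part of the job. Leave any green or pink look-alike of the part that bears lid_under alone.

How it is judged (in metres and radians):
On the way, in this order (a step that is already met when the one before it is completed fails the run):
1. the chamber is vented: the gauge is back at zero with the lid still sitting on its gasket (value of joint gauge above 3.8 rad and distance between lid_under and chamber_seat below 0.006 m), for 0.2 s.
2. the lid is lifted clear of the pot (z of lid_under in the frame of chamber_seat above 0.02 m), for 0.1 s.
At the end, for the whole second after the job is handed in: The lid lies released, flat and still, right way up on the foam pad, its centre within 30 mm of the pad's centre; the gauge is back at zero (above 3.8 rad), the pump valve shut (below 0.2 rad) and the casting upright within 20 mm of its place in the pot (horizontal distance between lid_under and pad_top below 0.03 m and z of lid_under in the frame of pad_top between -0.004 and 0.004 m and angle between lid_under's own z axis and vertical below 0.05 rad and linear speed of lid below 0.02 m/s and value of joint gauge above 3.8 rad and value of joint pump_valve below 0.2 rad and distance of casting_mid from where it was at the start of the episode below 0.02 m and angle between casting_mid's own z axis and vertical below 0.15 rad); the robot touches nothing.
It fails at once if the lid is forced: more than 60 N between it and the chamber (contact force between lid and chamber above 60 N).
It fails at once if the lid is banged down on the pad (more than 90 N) (contact force between lid and foam_pad above 90 N).
It fails at once if the pump valve is opened (value of joint pump_valve above 0.4 rad).
It fails at once if the casting is knocked (distance of casting_mid from where it was at the start of the episode above 0.03 m or angle between casting_mid's own z axis and vertical above 0.5 rad).
It fails at once if something else on the bench is moved by more than 25 mm (distance of any of lamp, beaker, hardener, stirrer, solder_reel, knife, grease from where it was at the start of the episode above 0.025 m).
It also fails if it takes over 69 s, if anything falls off the work surface, if the arm or the gripper's body presses on something with over 40 N, if the wrist force passes 120 N, or if a joint passes its speed limit or range.

## Robot

A 6-joint arm with a two-finger parallel gripper is mounted at the origin on the work surface. World frame = base frame: x ahead of the robot, y to its left, z up, the work surface at z = 0. Lengths are in m, angles in degrees, forces in N, time in s.
With the tool pointing down it reaches from about 0.4 to 0.825 m from the base axis. Payload 7 kg.
Tool frame: the origin (TCP) lies at the very end of the fingers, on their centre line; the grasp point (between the pads) lies 19 mm behind it; z points along the fingers, y is the line along which they close (so a half turn about z gives the same grasp; the last joint's range is limited). The gripper opens to 88 mm and grips with 3 to 60 N. Pads are 19 mm wide; open, the fingers measure 130 mm over their backs; the gripper's body (78 mm by 193 mm) begins 47 mm behind the grasp point.
Start: joints at [-52.248, 20.546, 0.682, 0, -70.136, -16.507], TCP at [0.245, -0.629, 0.227] pointing down, gripper open.
Joint ranges: [-176.03, 176.03], [-82.01, 121.73], [-58.28, 71.71], [-173.87, 95.51], [-174.79, -0.11], [-173.66, 173.66]. Speed limits (degrees/s): [136.94, 136.94, 172.46, 180, 180, 180].

## Interface

Orientations are given as [roll, pitch, yaw] about the fixed x, y, z axes, in that order (R = Rz(yaw) Ry(pitch) Rx(roll)).
In Python, from plant import ctrl gives the robot as it stands.
- The arm moves only by the tool carry_out, never from a script. Its argument "deltas" is a list that holds one entry, the list of rows, each a list of 5 numbers: the shift along the tool's x, y, z scaled (see below), then the turn about the tool's z scaled (see below), then the opening, from -1 (shut) to 1 (fully open). A call has 1 to 5 rows; each row is the pose to reach, as a shift and turn from the pose commanded when the call began, along the tool's axes at that moment, turning the shorter way round; what a row does not reach only later rows make up. The controller multiplies each number of a shift by 20 cm and each number of a turn by 2 pi rad. A row lasts 1/10 s, in which the tool goes at most 50 mm and 8.59 degrees, less where a joint would pass 70% of its speed; a pose out of reach is approached as far as the arm can. A call with a number of a shift or a turn outside -1 to 1 is refused whole. A call with a gripper value outside its range is refused whole. The fingers move at their own pace and stop on an object; the grip force is fixed at half the most. Time passes only in rows, so rows that repeat a pose let the fingers close. It gives the time, the measured TCP pose, the force, the opening and the grip force at its end, in the units of the state.
- ctrl.get_obs(): the state, without advancing time (a new reading comes with each control period).
- ctrl.snapshot(name): name is "scene" or "side" or "wrist"; returns a dict with "color" (400x640x3 uint8, red, green, blue), "camera_matrix" (3x3 intrinsics, pixels), "R" (3x3) and "t" (3): a world point X has camera coordinates R X + t. Camera axes: x right, y down, z forward; pixel columns grow to the right and rows downward; lengths in m; the calibration is good to about 2 mm. A picture is of the moment at which its call begins. There is no depth.
- ctrl.close_job(): hands the job in; it is judged then, once.
Trained networks look in a picture, given as the dict that the camera call returned (one of the last four; its "shot" number tells which), for a name from the list of things; names that differ only in an ending like _2 or _b are one class to them, and where a whole thing is asked for, a point or a joint stands for the part that bears it (a point fixed in the world has none). Each returns a list of dicts, best first, with "p" (0 to 1); they miss things now and then, are a little off and sometimes report something else, mostly with a low value. They report only what shows in the picture. A call takes as long as a camera call. They do not tell look-alikes from the thing itself.
- ctrl.search_frame(picture, name): "centre" ([column, row] in pixels, amid what is visible of it).
- ctrl.silhouettes(picture, name): "mask" (400x640 bool, what is visible of it) and "centre" ([column, row] in pixels, amid what is visible of it).
- ctrl.spot_point(picture, name): "centre" ([column, row] in pixels: a listed point, or the origin of a listed thing).
The state is a dict: "clock": time; "joint_pos": joint angles; "qvel": joint speeds; "tau": joint torques, N m; "tool_pos": TCP position; "orientation": TCP orientation; "force": force on the tool from outside, world axes, zero at the start; "moment": the same for the moment, N m; "opening": finger opening in m; "gripper_force": force on a finger pad.
Only numpy, scipy, OpenCV 4.12 (cv2) and the standard library are available. Lean on these libraries where they do the work, as an engineer would, in place of code of your own. Each camera call takes 0.05 s, during which the arm holds its last target. There are 200 camera calls.

## Working session

There is one attempt and no reset: what is moved stays moved. The work goes in short steps, Python scripts to look and compute and a tool call to move; the robot and the scene stay as the last step left them, time stands still between calls to the robot, and variables do not carry over. Pictures are saved under pics/ and viewed, at most 12 in all, crops included, and the job is handed in when it is done.

Besides the shell and the picture viewer there is one more tool, called after "Call:" as name(argument=value, ...), one argument or row to a line, values as JSON. carry_out: Moves the arm, as the interface text tells. Its arguments: {"type":"object","properties":{"deltas":{"type":"array"}},"required":["deltas"]}

```bash
mkdir -p pics; ls; cat > h.py <<'E'
import numpy as np, cv2
from plant import ctrl
def snap(n,f=None):
    s=ctrl.snapshot(n)
    if f: cv2.imwrite('pics/'+f,cv2.cvtColor(s['color'],cv2.COLOR_RGB2BGR))
    return s
def ray(s,px):
    K,R,t=[np.array(s[k],float) for k in('camera_matrix','R','t')]
    return -R.T@t, R.T@np.linalg.inv(K)@np.array([px[0],px[1],1.])
def atz(s,px,z):
    c,d=ray(s,px); return c+d*(z-c[2])/d[2]
def proj(s,X):
    p=np.array(s['camera_matrix'])@(np.array(s['R'])@np.array(X)+np.array(s['t'])); return p[:2]/p[2]
def tri(a,p,b,q):
    c1,d1=ray(a,p);c2,d2=ray(b,q)
    A=np.stack([d1,-d2],1);k=np.linalg.lstsq(A,c2-c1,rcond=None)[0]
    x,y=c1+d1*k[0],c2+d2*k[1]; return (x+y)/2,np.linalg.norm(x-y)
E
python3 - <<'E'
from h import *
print(ctrl.get_obs())
a=snap('scene','scene.png');b=snap('side','side.png')
cv2.imwrite('pics/both.png',cv2.cvtColor(np.vstack([a['color'],b['color']]),cv2.COLOR_RGB2BGR)[:, :])
im=cv2.imread('pics/both.png');cv2.imwrite('pics/both.png',cv2.resize(im,(480,600)))
for n in ['chamber_seat','lid_under','lid_handle','tap_wing','gauge','pump_valve','pad_top','casting_mid']:
    for k,s in(('sc',a),('sd',b)):
        print(n,k,[(np.round(d['centre']).tolist(),round(d['p'],2)) for d in ctrl.spot_point(s,n)[:4]])
E
```

```text
pics
{'clock': 0.0, 'joint_pos': array([-5.22497552e+01,  2.05919115e+01,  6.33188493e-01, -1.85799346e-02,
       -7.01353202e+01, -1.65065906e+01]), 'qvel': array([ 0.01847485,  0.03520018,  0.04640449, -0.02727747, -0.14028629,
        0.04732905]), 'tau': array([-3.02228966e-05, -5.82711232e+01,  2.93046767e+01,  6.99704379e+00,
        6.85980282e-03, -1.22556180e-04]), 'tool_pos': array([ 0.24436194, -0.62869242,  0.22561771]), 'orientation': array([ 1.79904870e+02, -9.97608698e-03, -1.58762665e+02]), 'force': array([ 0.03114703, -0.73837908, -0.22889527]), 'moment': array([ 0.04082822, -0.04322414, -0.0172614 ]), 'gripper_force': 0.0, 'opening': 0.08763905296331131}
chamber_seat sc [([315.0, 287.0], 0.51)]
chamber_seat sd []
lid_under sc [([249.0, 179.0], 0.9), ([191.0, 213.0], 0.73), ([306.0, 209.0], 0.63), ([302.0, 197.0], 0.21)]
lid_under sd [([418.0, 220.0], 0.89), ([394.0, 176.0], 0.82), ([313.0, 188.0], 0.56)]
lid_handle sc [([187.0, 202.0], 0.97), ([305.0, 200.0], 0.91), ([247.0, 166.0], 0.83)]
lid_handle sd [([315.0, 170.0], 0.65), ([400.0, 163.0], 0.57), ([419.0, 199.0], 0.57), ([230.0, 224.0], 0.32)]
tap_wing sc [([260.0, 174.0], 0.61), ([173.0, 193.0], 0.51), ([292.0, 192.0], 0.46)]
tap_wing sd [([413.0, 158.0], 0.57), ([335.0, 168.0], 0.49), ([402.0, 203.0], 0.49)]Traceback (most recent call last):
  File "<stdin>", line 8, in <module>
ValueError: it knows: beaker, casting_mid, chamber_seat, grease, hardener, knife, lamp, lid_handle, lid_under, pad_top, solder_reel, stirrer, tap_wing
```

View pics/scene.png

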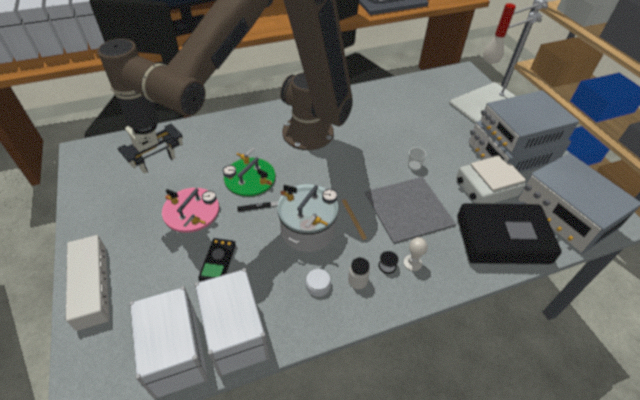

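View pics/side.png

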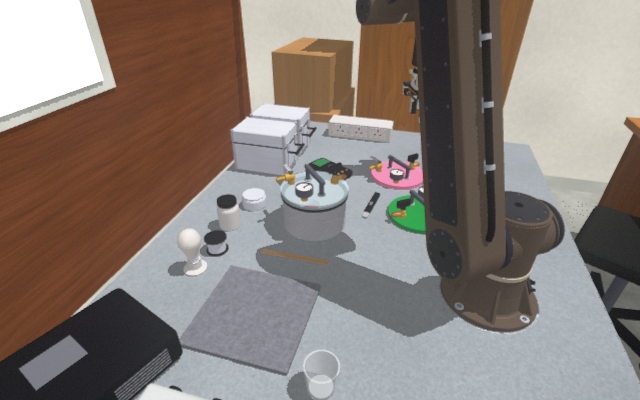

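Three lids show: green at scene (249,177), pink at (191,210) and clear at (308,205) on the steel pot. The clear one on the pot fits the description. In the side view it is at (314,188) and the pad is at (255,315).

```bash
python3 - <<'E'
from h import *
a=snap('scene');b=snap('side')
print(a['camera_matrix'],-np.array(a['R']).T@a['t'],-np.array(b['R']).T@b['t'])
f=lambda s,n:[(np.round(d['centre'],1).tolist(),round(d['p'],2)) for d in ctrl.spot_point(s,n)[:4]]
for n in ['pad_top','lid_under','lid_handle','tap_wing']: print(n,f(a,n),f(b,n))
print('handle',tri(a,(305,200),b,(315,170)),'under',tri(a,(306,209),b,(313,188)))
for q in f(a,'pad_top'): print('pad',atz(a,q[0],.012))
for q in f(b,'pad_top'): print('padb',atz(b,q[0],.012))
for n in ['stirrer','beaker','lamp','hardener','solder_reel','grease','knife']:
    p=f(a,n); print(n,[(np.round(atz(a,q[0],0),3),q[1]) for q in p],[(np.round(atz(b,q[0],0),3),q[1]) for q in f(b,n)])
c=cv2.resize(a['color'][170:270,260:360],(500,500),interpolation=cv2.INTER_CUBIC)
cv2.imwrite('pics/crop1.png',c[:,:,::-1])
E
```

```text
[[429.09637774   0.         317.49292553]
 [  0.         429.09637774 195.2966136 ]
 [  0.           0.           1.        ]] [ 1.41678095 -0.49590188  1.27290777] [0.24113942 0.76618361 0.72741051]
pad_top [([409.9, 210.0], 0.71)] [([253.2, 312.6], 0.94)]
lid_under [([249.1, 176.1], 0.8), ([189.4, 211.8], 0.77), ([306.8, 211.6], 0.55)] [([314.9, 189.1], 0.98), ([415.6, 214.6], 0.7), ([399.1, 176.5], 0.64), ([193.3, 269.5], 0.48)]
lid_handle [([306.0, 196.2], 0.8), ([248.5, 167.9], 0.73)] [([311.5, 171.8], 0.78), ([419.3, 199.4], 0.6), ([400.0, 162.0], 0.55), ([253.6, 306.2], 0.21)]
tap_wing [([292.0, 189.5], 0.68), ([260.7, 171.3], 0.64), ([172.2, 191.9], 0.4)] [([403.8, 204.3], 0.56), ([338.6, 167.2], 0.54), ([413.7, 157.1], 0.43), ([313.7, 188.4], 0.43)]
handle (array([ 0.52206525, -0.19390201,  0.18241568]), np.float64(0.012438764752577838)) under (array([ 0.52196526, -0.18651793,  0.12590965]), np.float64(0.0019842607141404758))
pad [0.56973737 0.21773777 0.012     ]
padb [0.55133483 0.22671093 0.012     ]
stirrer [(array([0.538, 0.005, 0.   ]), 0.52)] [(array([ 0.524, -0.011,  0.   ]), 0.57)]
beaker [(array([0.768, 0.11 , 0.   ]), 0.57), (array([0.35 , 0.361, 0.   ]), 0.52)] [(array([0.343, 0.361, 0.   ]), 0.68)]
lamp [(array([0.773, 0.112, 0.   ]), 0.91), (array([ 0.749, -0.225,  0.   ]), 0.73)] []
hardener [(array([ 0.777, -0.085, -0.   ]), 0.83), (array([ 0.31 , -0.188,  0.   ]), 0.65)] [(array([ 0.776, -0.091,  0.   ]), 0.59)]
solder_reel [(array([0.747, 0.025, 0.   ]), 0.6), (array([ 0.328, -0.179,  0.   ]), 0.25)] [(array([0.765, 0.016, 0.   ]), 0.74)]
grease [(array([ 0.742, -0.234,  0.   ]), 0.6)] [(array([ 0.757, -0.217,  0.   ]), 0.9)]
knife [(array([ 0.345, -0.334,  0.   ]), 0.47)] [(array([ 0.346, -0.345,  0.   ]), 0.55)]
```

View pics/crop1.png

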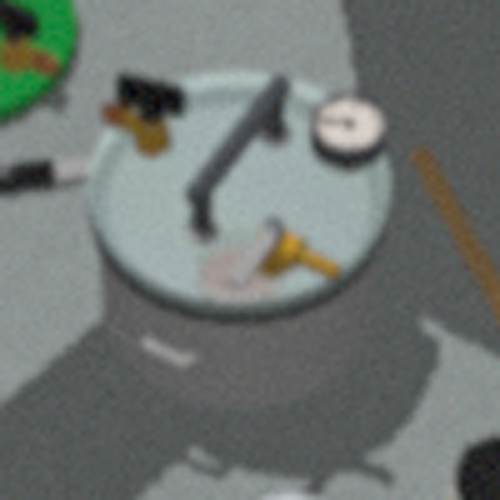

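The enlarged crop (scene window 260–360 × 170–270) confirms the clear lid on the pot. The black tap wing is at scene (290,189), the gauge at (330,196), the valve lever at (312,221) and the handle bar between (300,208) and (316,187).

```bash
python3 - <<'E'
from h import *
a=snap('scene');
L=np.array([.522,-.188])
for n,p,z in [('tap',(290.5,189),.191),('gauge',(330,195),.165),('h1',(300.5,207.5),.186),('h2',(315.5,187),.186)]:
    X=atz(a,p,z)[:2]; print(n,X,X-L,np.degrees(np.arctan2(*(X-L)[::-1])))
o=ctrl.get_obs();p=o['tool_pos'];y=np.radians(o['orientation'][2])
d=np.array([.49,-.2,.40])-p; 
print(d@[np.cos(y),np.sin(y),0],d@[np.sin(y),-np.cos(y),0],-d[2])
E
```

```text
tap [ 0.4732571  -0.22454624] [-0.0487429  -0.03654624] -143.13832691432088
gauge [ 0.52171428 -0.09817163] [-0.00028572  0.08982837] 90.18224019975783
h1 [ 0.55787275 -0.21734745] [ 0.03587275 -0.02934745] -39.286555037515704
h2 [ 0.48818297 -0.13949307] [-0.03381703  0.04850693] 124.88261760229015
-0.38425782681819654 0.31102564298907104 -0.17341889911861255
```

Call:
carry_out(
  deltas=[
    [[-0.16,0.13,-0.15,0,1],[-0.32,0.26,-0.29,0,1],[-0.48,0.39,-0.29,0,1],[-0.64,0.52,-0.29,0,1],[-0.64,0.52,-0.29,0,1]],
  ],
)

```text
clock: 2.35
tool_pos: [0.3281, -0.4826, 0.2857]
orientation: [-179.9, 0.1, -158.6]
force: [-0.5, -0.9, -0.1]
opening: 0.0874
gripper_force: 0.0
```

Call:
carry_out(
  deltas=[
    [[-0.16,0.13,-0.15,0,1],[-0.32,0.26,-0.29,0,1],[-0.48,0.39,-0.29,0,1],[-0.64,0.52,-0.29,0,1],[-0.64,0.52,-0.29,0,1]],
  ],
)

```text
clock: 2.85
tool_pos: [0.4096, -0.3396, 0.3431]
orientation: [-180.0, 0.1, -158.5]
force: [0.5, -0.8, -0.2]
opening: 0.0878
gripper_force: 0.0
```

Call:
carry_out(
  deltas=[
    [[-0.16,0.13,-0.15,0,1],[-0.32,0.26,-0.29,0,1],[-0.48,0.39,-0.29,0,1],[-0.64,0.52,-0.29,0,1],[-0.64,0.52,-0.29,0,1]],
  ],
)

```text
clock: 3.35
tool_pos: [0.4912, -0.1965, 0.4002]
orientation: [180.0, 0.0, -158.6]
force: [-0.4, -0.7, -0.2]
opening: 0.0875
gripper_force: 0.0
```

Call:
carry_out(
  deltas=[
    [[0,0,0,0.11,1],[0,0,0,0.11,1],[0,0,0,0.11,1],[0,0,0,0.11,1],[0,0,0,0.11,1]],
  ],
)

```text
clock: 3.85
tool_pos: [0.4891, -0.2001, 0.4005]
orientation: [-180.0, -0.0, 161.3]
force: [-0.1, 0.4, 0.1]
opening: 0.0873
gripper_force: 0.0
```

Call:
carry_out(
  deltas=[
    [[0,0,0,0.11,1],[0,0,0,0.11,1],[0,0,0,0.11,1],[0,0,0,0.11,1],[0,0,0,0.11,1]],
  ],
)

```text
clock: 4.35
tool_pos: [0.4891, -0.2001, 0.4005]
orientation: [-180.0, -0.0, 121.7]
force: [0.0, 0.1, -0.2]
opening: 0.0878
gripper_force: 0.0
```

Call:
carry_out(
  deltas=[
    [[0,0,0,0.11,1],[0,0,0,0.11,1],[0,0,0,0.11,1],[0,0,0,0.11,1],[0,0,0,0.11,1]],
  ],
)

```text
clock: 4.85
tool_pos: [0.4805, -0.2532, 0.397]
orientation: [179.5, -3.2, 86.8]
force: [0.3, -0.8, -0.7]
opening: 0.0877
gripper_force: 0.0
```

Call:
carry_out(
  deltas=[
    [[0,0,0,0.1,1],[0,0,0,0.1,1],[0,0,0,0.1,1],[0,0,0,0.1,1],[0,0,0,0.1,1]],
  ],
)

```text
clock: 5.35
tool_pos: [0.436, -0.3381, 0.3733]
orientation: [178.5, -12.2, 69.7]
force: [0.7, 0.2, 0.8]
opening: 0.0877
gripper_force: 0.0
```

```bash
python3 - <<'E'
from h import *
o=ctrl.get_obs();print(o['clock'],o['joint_pos'],o['tool_pos'],o['orientation'])
w=snap('wrist','w1.png');print(-np.array(w['R']).T@w['t'])
for n in ['lid_under','lid_handle','tap_wing']:
    for d in ctrl.spot_point(w,n)[:3]:
        print(n,np.round(d['centre'],1),round(d['p'],2),atz(w,d['centre'],{'lid_under':.126,'lid_handle':.186,'tap_wing':.191}[n]))
E
```

```text
5.35 [ -26.59281713    7.44306717    5.9788188   -12.25864411  -88.43583221
 -173.53881068] [ 0.43598102 -0.33812479  0.37334708] [178.53453697 -12.16814576  69.69940807]
[ 0.44930819 -0.29171724  0.54493786]
lid_under [329.8  57.1] 0.79 [ 0.51565559 -0.1868597   0.126     ]
lid_under [272.8 365.3] 0.79 [ 0.32283625 -0.50467436  0.126     ]
lid_under [152.5 237.1] 0.58 [ 0.24956249 -0.30594234  0.126     ]
lid_handle [269.4 385.7] 0.76 [ 0.32936719 -0.49401137  0.186     ]
lid_handle [134.6 249.9] 0.76 [ 0.25638556 -0.30957658  0.186     ]
lid_handle [333.4  33.6] 0.67 [ 0.51700464 -0.18263352  0.186     ]
tap_wing [296.5  96.9] 0.92 [ 0.4623974  -0.22670363  0.191     ]
tap_wing [160.1 206.4] 0.71 [ 0.29951018 -0.27822901  0.191     ]
```

View pics/w1.png

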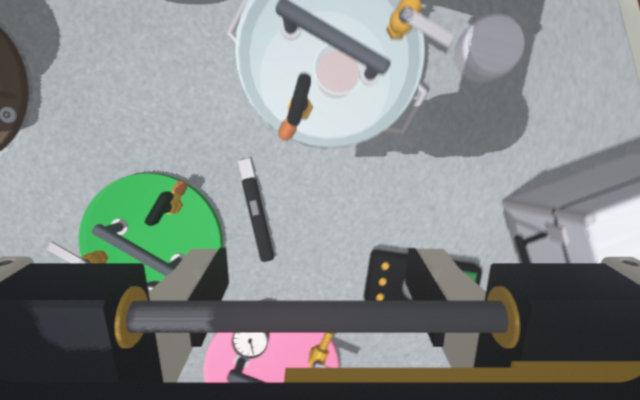

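The wrist view shows the clear lid with its wing from about (305,77) to (293,115), its copper filter at (288,130) and the valve lever at (430,28). My turn went the wrong way, towards the limit of joint 6, so I am turning back.

Call:
carry_out(
  deltas=[
    [[0,0,0,-0.02,1],[0,0,0,-0.04,1],[0,0,0,-0.06,1],[0,0,0,-0.08,1],[0,0,0,-0.1,1]],
  ],
)

```text
clock: 6.05
tool_pos: [0.4375, -0.336, 0.3741]
orientation: [171.6, -8.8, 106.8]
force: [0.8, -0.5, -0.3]
opening: 0.0878
gripper_force: 0.0
```

Call:
carry_out(
  deltas=[
    [[0,0,0,-0.11,1],[0,0,0,-0.11,1],[0,0,0,-0.11,1],[0,0,0,-0.11,1],[0,0,0,-0.11,1]],
  ],
)

```text
clock: 6.55
tool_pos: [0.4375, -0.3359, 0.3741]
orientation: [167.9, -1.5, 145.9]
force: [1.1, 0.2, -0.9]
opening: 0.0877
gripper_force: 0.0
```

Call:
carry_out(
  deltas=[
    [[0,0,0,-0.11,1],[0,0,0,-0.11,1],[0,0,0,-0.11,1],[0,0,0,-0.11,1],[0,0,0,-0.11,1]],
  ],
)

```text
clock: 7.05
tool_pos: [0.4375, -0.336, 0.3741]
orientation: [169.7, 6.5, -175.2]
force: [-0.8, -0.0, -0.1]
opening: 0.0875
gripper_force: 0.0
```

Call:
carry_out(
  deltas=[
    [[0,0,0,-0.11,1],[0,0,0,-0.11,1],[0,0,0,-0.11,1],[0,0,0,-0.11,1],[0,0,0,-0.11,1]],
  ],
)

```text
clock: 7.55
tool_pos: [0.4375, -0.336, 0.3741]
orientation: [176.2, 11.6, -135.4]
force: [-0.5, -0.3, 0.1]
opening: 0.0875
gripper_force: 0.0
```

Call:
carry_out(
  deltas=[
    [[0,0,0,-0.07,1],[0,0,0,-0.07,1],[0,0,0,-0.07,1],[0,0,0,-0.07,1]],
  ],
)

```text
clock: 7.95
tool_pos: [0.4374, -0.336, 0.374]
orientation: [-178.5, 12.1, -109.9]
force: [0.1, -0.3, 0.1]
opening: 0.0876
gripper_force: 0.0
```

```bash
python3 - <<'E'
from h import *
o=ctrl.get_obs();print(o['clock'],o['joint_pos'],o['tool_pos'],o['orientation'])
w=snap('wrist','w2.png');print(-np.array(w['R']).T@w['t'])
for n in ['lid_under','lid_handle','tap_wing']:
    for d in ctrl.spot_point(w,n)[:3]:
        print(n,np.round(d['centre'],1),round(d['p'],2),atz(w,d['centre'],{'lid_under':.126,'lid_handle':.186,'tap_wing':.191}[n]))
for d in ctrl.silhouettes(w,'tap_wing')[:2]:
    m=d['mask'];print('mask',m.sum(),d['centre'],d['p'])
E
```

```text
7.95 [-26.27823797   7.3861283    5.98471471 -12.20099522 -88.45379462
   6.54143317] [ 0.4374278  -0.33598621  0.37404034] [-178.47775428   12.10386975 -109.89040595]
[ 0.39417015 -0.44445791  0.51021288]
lid_under [512.4  34.2] 0.87 [ 0.23911316 -0.35036079  0.126     ]
lid_under [305.3 244. ] 0.77 [ 0.51809967 -0.18154383  0.126     ]
lid_handle [303.6 271.8] 0.83 [ 0.51537083 -0.1851712   0.186     ]
lid_handle [535.3  37.6] 0.57 [ 0.24627282 -0.35614381  0.186     ]
lid_handle [174.4 214.4] 0.49 [ 0.61833791 -0.30601695  0.186     ]
tap_wing [490.4  95.9] 0.87 [ 0.28748923 -0.32249554  0.191     ]
tap_wing [332.  231.9] 0.82 [ 0.4639466  -0.23174695  0.191     ]
mask 830 [488.5, 92.9] 0.95
mask 701 [329.4, 230.9] 0.67
```

View pics/w2.png

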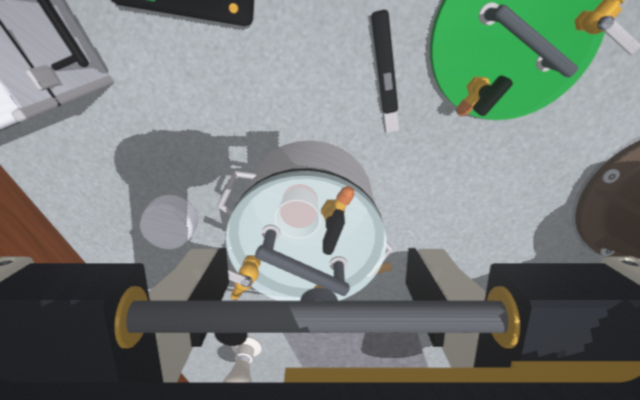

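The tool picked up a 12° sideways tilt (joint 4) when it ran into the joint 6 limit. I will undo it at the opposite limit, in small steps.

Call:
carry_out(
  deltas=[
    [[0,0,0,-0.11,1],[0,0,0,-0.11,1],[0,0,0,-0.11,1],[0,0,0,-0.11,1],[0,0,0,-0.11,1]],
  ],
)

```text
clock: 8.7
tool_pos: [0.4371, -0.3363, 0.3738]
orientation: [-171.1, 8.3, -69.8]
force: [-0.0, -0.5, -0.1]
opening: 0.0877
gripper_force: 0.0
```

Call:
carry_out(
  deltas=[
    [[0,0,0,-0.11,1],[0,0,0,-0.11,1],[0,0,0,-0.11,1],[0,0,0,-0.11,1],[0,0,0,-0.11,1]],
  ],
)

```text
clock: 9.2
tool_pos: [0.437, -0.3363, 0.3738]
orientation: [-167.8, 0.8, -30.7]
force: [0.1, -1.0, -0.8]
opening: 0.0878
gripper_force: 0.0
```

Call:
carry_out(
  deltas=[
    [[0,0,0,-0.11,1],[0,0,0,-0.11,1],[0,0,0,-0.11,1],[0,0,0,-0.11,1],[0,0,0,-0.11,1]],
  ],
)

```text
clock: 9.7
tool_pos: [0.437, -0.3363, 0.3738]
orientation: [-170.1, -7.1, 8.2]
force: [0.8, -0.2, 0.8]
opening: 0.0879
gripper_force: 0.0
```

Call:
carry_out(
  deltas=[
    [[0,0,0,-0.11,1],[0,0,0,-0.11,1],[0,0,0,-0.11,1],[0,0,0,-0.11,1],[0,0,0,-0.11,1]],
  ],
)

```text
clock: 10.2
tool_pos: [0.437, -0.3363, 0.3739]
orientation: [-176.9, -11.8, 48.1]
force: [0.6, 0.2, 0.5]
opening: 0.0876
gripper_force: 0.0
```

Call:
carry_out(
  deltas=[
    [[0,0,0,-0.024,1],[0,0,0,-0.044,1]],
  ],
)

```text
clock: 10.4
tool_pos: [0.4475, -0.3115, 0.3784]
orientation: [-179.7, -10.3, 61.0]
force: [1.4, 0.4, -0.4]
opening: 0.0878
gripper_force: 0.0
```

```bash
python3 - <<'E'
from h import *
o=ctrl.get_obs();print(o['clock'],o['joint_pos'],o['tool_pos'],o['orientation'])
E
```

```text
10.4 [-22.01496532   5.98978845   4.44518554 -10.31621274 -87.51163297
 173.40303522] [ 0.44752767 -0.31153384  0.37839755] [-179.71454381  -10.34890341   60.9982277 ]
```

Call:
carry_out(
  deltas=[
    [[0,0,0,-0.02,1],[0,0,0,-0.04,1]],
  ],
)

```text
clock: 10.6
tool_pos: [0.4612, -0.2575, 0.3862]
orientation: [177.9, -6.6, 70.5]
force: [-0.1, 0.5, 0.0]
opening: 0.0877
gripper_force: 0.0
```

```bash
python3 - <<'E'
from h import *
o=ctrl.get_obs();print(o['clock'],o['joint_pos'],o['tool_pos'],o['orientation'])
E
```

```text
10.6 [-12.73948336   2.40796628   0.25584878  -6.28394818 -84.99717954
 173.49673321] [ 0.46122342 -0.25747295  0.3861685 ] [177.89414734  -6.56027302  70.48533404]
```

Call:
carry_out(
  deltas=[
    [[0,0,0,-0.02,1],[0,0,0,-0.04,1]],
  ],
)

```text
clock: 10.8
tool_pos: [0.4642, -0.2055, 0.3881]
orientation: [176.3, -2.5, 80.1]
force: [-0.2, 0.9, 0.2]
opening: 0.0878
gripper_force: 0.0
```

```bash
python3 - <<'E'
from h import *
o=ctrl.get_obs();print(o['clock'],o['joint_pos'],o['tool_pos'],o['orientation'])
E
```

```text
10.8 [ -3.29233439  -1.2810662   -4.81106532  -2.02166481 -82.47760592
 173.49670779] [ 0.46415569 -0.20545487  0.38806112] [176.26354746  -2.45646782  80.08968507]
```

Call:
carry_out(
  deltas=[
    [[0,0,0,-0.019,1]],
  ],
)

```text
clock: 10.9
tool_pos: [0.4631, -0.1802, 0.388]
orientation: [175.8, -0.4, 85.0]
force: [1.1, 0.8, 0.6]
opening: 0.0875
gripper_force: 0.0
```

Call:
carry_out(
  deltas=[
    [[0,0,0,0.02,1],[0,0,0,0.04,1],[0,0,0,0.06,1],[0,0,0,0.08,1]],
  ],
)

```text
clock: 11.3
tool_pos: [0.4631, -0.1809, 0.388]
orientation: [176.6, -2.4, 55.8]
force: [0.3, 0.7, 1.1]
opening: 0.0875
gripper_force: 0.0
```

```bash
cat >> h.py <<'E'
def st():
    o=ctrl.get_obs()
    from scipy.spatial.transform import Rotation as Ro
    R=Ro.from_euler('xyz',o['orientation'],degrees=True).as_matrix()
    z=R[:,2]; j1=np.radians(o['joint_pos'][0]); r=np.array([np.cos(j1),np.sin(j1),0]);t=np.array([-r[1],r[0],0])
    print('t',o['clock'],'J',np.round(o['joint_pos'],1),'P',np.round(o['tool_pos'],4),'O',np.round(o['orientation'],2),'lean rad/tan deg',np.round(np.degrees([z@r,z@t]),2),'F',np.round(o['force'],1))
    return o,R
E
python3 -c "
from h import *
o,R=st(); r=o['tool_pos'][:2]/np.linalg.norm(o['tool_pos'][:2]); print(np.linalg.norm(o['tool_pos'][:2]),'inward 0.1 in tool units',R.T@np.array([-r[0]*.1,-r[1]*.1,0])/.2)"
```

```text
t 11.3 J [  1.3  -3.   -7.2  -0.  -81.6 144.4] P [ 0.4631 -0.1809  0.388 ] O [176.62  -2.42  55.82] lean rad/tan deg [4.15 0.01] F [0.3 0.7 1.1]
0.4971870541612334 inward 0.1 in tool units [-0.11104226 -0.48636711 -0.03341635]
```

Call:
carry_out(
  deltas=[
    [[-0.13,-0.2,-0.02,0,1],[-0.28,-0.41,-0.04,0,1],[-0.4,-0.6,-0.05,0,1]],
  ],
)

```text
clock: 11.6
tool_pos: [0.3169, -0.1808, 0.3872]
orientation: [176.7, -2.4, 56.1]
force: [-0.3, 0.4, 1.2]
opening: 0.0874
gripper_force: 0.0
```

```bash
python3 -c "
from h import *
st()"
```

```text
t 11.6 J [ 2.100e+00 -1.740e+01 -1.850e+01  1.000e-01 -8.480e+01  1.439e+02] P [ 0.3169 -0.1808  0.3872] O [176.65  -2.36  56.07] lean rad/tan deg [ 4.09 -0.06] F [-0.3  0.4  1.2]
```

Call:
carry_out(
  deltas=[
    [[0.11,-0.1,0.1,0,1],[0.22,-0.2,0.2,0,1],[0.33,-0.3,0.3,0,1],[0.45,-0.4,0.4,0,1]],
  ],
)

```text
clock: 12.0
tool_pos: [0.3075, -0.0607, 0.3063]
orientation: [176.6, -2.5, 56.0]
force: [0.1, 0.5, -0.1]
opening: 0.0874
gripper_force: 0.0
```

```bash
python3 -c "
from h import *
st()"
```

```text
t 12.0 J [ 29.6 -24.2 -33.    2.  -77.4 116. ] P [ 0.3075 -0.0607  0.3063] O [176.57  -2.5   56.01] lean rad/tan deg [ 3.76 -1.96] F [ 0.1  0.5 -0.1]
```

Call:
carry_out(
  deltas=[
    [[-0.2,0.07,0.14,0,1],[-0.4,0.14,0.28,0,1],[-0.58,0.21,0.42,0,1],[-0.65,0.11,0.48,0,1]],
  ],
)

```text
clock: 12.4
tool_pos: [0.2594, -0.1842, 0.2043]
orientation: [176.9, -2.2, 55.7]
force: [-1.6, 0.9, 0.4]
opening: 0.0877
gripper_force: 0.0
```

```bash
python3 -c "
from h import *
st()"
```

```text
t 12.4 J [ 1.800e+00 -1.900e+01 -4.270e+01  1.000e-01 -6.250e+01  1.439e+02] P [ 0.2594 -0.1842  0.2043] O [176.88  -2.2   55.72] lean rad/tan deg [ 3.81 -0.06] F [-1.6  0.9  0.4]
```

Call:
carry_out(
  deltas=[
    [[-0.05,-0.07,0.2,0,-0.2],[-0.08,-0.12,0.4,0,-0.2],[-0.14,-0.2,0.4,0,-0.2]],
  ],
)

```text
clock: 12.7
tool_pos: [0.2148, -0.182, 0.1197]
orientation: [177.0, -2.2, 56.0]
force: [-0.4, 1.2, 1.0]
opening: 0.0688
gripper_force: 0.0
```

```bash
python3 -c "
from h import *
st()"
```

```text
t 12.7 J [ 2.800e+00 -1.890e+01 -5.470e+01  1.000e-01 -5.050e+01  1.431e+02] P [ 0.2148 -0.182   0.1197] O [176.99  -2.2   55.97] lean rad/tan deg [ 3.73 -0.04] F [-0.4  1.2  1. ]
```

Call:
carry_out(
  deltas=[
    [[-0.07,-0.1,0,0,-0.2],[-0.12,-0.18,0,0,-0.2]],
  ],
)

```text
clock: 12.9
tool_pos: [0.1734, -0.182, 0.1198]
orientation: [176.7, -2.3, 56.0]
force: [-0.1, -0.6, 0.3]
opening: 0.0531
gripper_force: 0.0
```

```bash
python3 -c "
from h import *
st()"
```

```text
t 12.9 J [  3.7 -25.5 -57.5   0.2 -54.  142.1] P [ 0.1734 -0.182   0.1198] O [176.7   -2.35  56.04] lean rad/tan deg [ 4.05 -0.16] F [-0.1 -0.6  0.3]
```

Call:
carry_out(
  deltas=[
    [[-0.04,-0.06,0.1,0,-0.2]],
  ],
)

```text
clock: 13.0
tool_pos: [0.1654, -0.187, 0.1072]
orientation: [176.9, -3.0, 56.2]
force: [-2.5, -6.5, -9.2]
opening: 0.0448
gripper_force: 0.0
```

```bash
python3 -c "
from h import *
st()"
```

```text
t 13.0 J [ -0.  -23.8 -58.3  -1.  -51.3 146.8] P [ 0.1654 -0.187   0.1072] O [176.88  -2.98  56.25] lean rad/tan deg [4.24 0.75] F [-2.5 -6.5 -9.2]
```

Call:
carry_out(
  deltas=[
    [[0,0,-0.2,0,0],[-0.15,0.1,-0.35,0,0],[-0.3,0.18,-0.48,0,0],[-0.5,0.29,-0.6,0,0],[-0.5,0.29,-0.6,0,0]],
  ],
)

```text
clock: 13.5
tool_pos: [0.1571, -0.2934, 0.2267]
orientation: [176.9, -1.5, 54.8]
force: [-0.6, 0.5, -0.3]
opening: 0.0437
gripper_force: 0.0
```

Call:
carry_out(
  deltas=[
    [[-0.12,0.07,-0.15,0.022,0],[-0.25,0.15,-0.3,0.044,0],[-0.38,0.22,-0.45,0.066,0],[-0.5,0.29,-0.6,0.088,0],[-0.5,0.29,-0.6,0.11,0]],
  ],
)

```text
clock: 14.0
tool_pos: [0.1419, -0.4075, 0.3473]
orientation: [178.5, -3.1, 15.5]
force: [-0.1, 0.7, -0.8]
opening: 0.044
gripper_force: 0.0
```

```bash
python3 -c "
from h import *
st()"
```

```text
t 14.0 J [-46.4  -8.  -15.8  -2.1 -79.4 152.2] P [ 0.1419 -0.4075  0.3473] O [178.51  -3.11  15.47] lean rad/tan deg [2.78 2.04] F [-0.1  0.7 -0.8]
```

Call:
carry_out(
  deltas=[
    [[-0.2,-0.06,0,0.02,0],[-0.4,-0.13,0,0.04,0],[-0.6,-0.19,0,0.06,0],[-0.8,-0.26,0,0.08,0],[-1.0,-0.32,0,0.1,0]],
  ],
)

```text
clock: 14.5
tool_pos: [-0.0692, -0.3963, 0.3321]
orientation: [-179.2, -3.3, -20.4]
force: [0.1, -1.6, -0.5]
opening: 0.0438
gripper_force: 0.0
```

Call:
carry_out(
  deltas=[
    [[-0.2,0.07,0,0.01,0],[-0.4,0.13,0,0.014,0],[-0.6,0.2,0,0.014,0],[-0.8,0.26,0,0.014,0],[-0.98,0.33,0,0.014,0]],
  ],
)

```text
clock: 15.0
tool_pos: [-0.2758, -0.3911, 0.3199]
orientation: [-178.9, -3.2, -25.2]
force: [0.2, -0.7, 0.2]
opening: 0.0438
gripper_force: 0.0
```

```bash
python3 -c "
from h import *
st()"
```

```text
t 15.0 J [-1.044e+02 -1.000e-01 -1.160e+01 -3.400e+00 -7.900e+01  1.699e+02] P [-0.2758 -0.3911  0.3199] O [-178.92   -3.18  -25.22] lean rad/tan deg [-0.46  3.33] F [ 0.2 -0.7  0.2]
```

Call:
carry_out(
  deltas=[
    [[0,0,0,-0.022,0],[0,0,0,-0.042,0]],
  ],
)

```text
clock: 15.2
tool_pos: [-0.2363, -0.3958, 0.3191]
orientation: [-179.9, -0.3, -13.1]
force: [0.9, -0.5, -0.8]
opening: 0.0441
gripper_force: 0.0
```

```bash
python3 -c "
from h import *
st()"
```

```text
t 15.2 J [-96.5  -3.  -15.6  -0.3 -77.4 173.5] P [-0.2363 -0.3958  0.3191] O [-179.9    -0.32  -13.14] lean rad/tan deg [-0.06  0.33] F [ 0.9 -0.5 -0.8]
```

Call:
carry_out(
  deltas=[
    [[0.19,-0.04,-0.05,0.02,0],[0.38,-0.09,-0.1,0.04,0],[0.56,-0.13,-0.1,0.06,0],[0.75,-0.18,-0.1,0.08,0],[0.94,-0.22,-0.1,0.1,0]],
  ],
)

```text
clock: 15.7
tool_pos: [-0.0454, -0.3944, 0.3415]
orientation: [-179.8, -0.4, -48.0]
force: [0.0, 0.1, 0.1]
opening: 0.0432
gripper_force: 0.0
```

Call:
carry_out(
  deltas=[
    [[0.13,-0.15,-0.05,0.02,0],[0.25,-0.29,-0.1,0.04,0],[0.38,-0.44,-0.1,0.06,0],[0.5,-0.58,-0.1,0.08,0],[0.63,-0.73,-0.1,0.1,0]],
  ],
)

```text
clock: 16.2
tool_pos: [0.1474, -0.3893, 0.3628]
orientation: [-179.6, -0.2, -84.0]
force: [-1.6, -1.1, -0.0]
opening: 0.0442
gripper_force: 0.0
```

Call:
carry_out(
  deltas=[
    [[-0.11,-0.2,0,0.02,0],[-0.22,-0.4,0,0.04,0],[-0.33,-0.6,0,0.06,0],[-0.44,-0.8,0,0.08,0],[-0.54,-1.0,0,0.1,0]],
  ],
)

```text
clock: 16.7
tool_pos: [0.3158, -0.2718, 0.3637]
orientation: [-179.6, 0.1, -118.3]
force: [-0.1, -1.7, -0.3]
opening: 0.0435
gripper_force: 0.0
```

Call:
carry_out(
  deltas=[
    [[-0.2,-0.1,0,0.01,0],[-0.4,-0.2,0,0.02,0],[-0.6,-0.3,0,0.025,0],[-0.8,-0.4,0,0.025,0],[-1.0,-0.49,0,0.025,0]],
  ],
)

```text
clock: 17.2
tool_pos: [0.4964, -0.141, 0.3643]
orientation: [-179.6, 0.1, -127.0]
force: [0.2, -0.5, -0.2]
opening: 0.0437
gripper_force: 0.0
```

```bash
python3 - <<'E'
from h import *
st()
w=snap('wrist','w3.png');np.savez('w3.npz',**{k:w[k] for k in('camera_matrix','R','t')});print(-np.array(w['R']).T@w['t'])
Z={'lid_under':.126,'lid_handle':.186,'tap_wing':.191}
for n in Z:
    for d in ctrl.spot_point(w,n)[:3]:
        print(n,np.round(d['centre'],1),round(d['p'],2),atz(w,d['centre'],Z[n]))
for n in ['tap_wing','lid_handle']:
  for d in ctrl.silhouettes(w,n)[:2]:
    m=d['mask'];c=cv2.minAreaRect(np.argwhere(m)[:,::-1].astype(np.float32));print(n,'mask',m.sum(),np.round(d['centre']),d['p'],c)
E
```

```text
t 17.2 J [  6.1   1.6  -5.7   0.2 -82.4 -43.1] P [ 0.4964 -0.141   0.3643] O [-1.7963e+02  1.2000e-01 -1.2699e+02] lean rad/tan deg [ 0.35 -0.16] F [ 0.2 -0.5 -0.2]
[ 0.44470162 -0.20922791  0.52152816]
lid_under [281.5 148.6] 0.7 [ 0.51920661 -0.17937796  0.126     ]
lid_handle [274.9 155.1] 0.82 [ 0.51674966 -0.18284376  0.186     ]
tap_wing [286.4  82.2] 0.66 [ 0.46704814 -0.22717279  0.191     ]
tap_wing mask 942 [287.  82.] 0.74 ((290.5, 79.0), (60.0, 19.0), 90.0)
tap_wing mask 226 [199. 258.] 0.34 ((198.5, 258.0), (8.0, 31.0), 90.0)
lid_handle mask 30681 [280. 142.] 0.7 ((274.9634704589844, 146.9604034423828), (196.00096130371094, 212.95706176757812), 33.2748908996582)
```

View pics/w3.png

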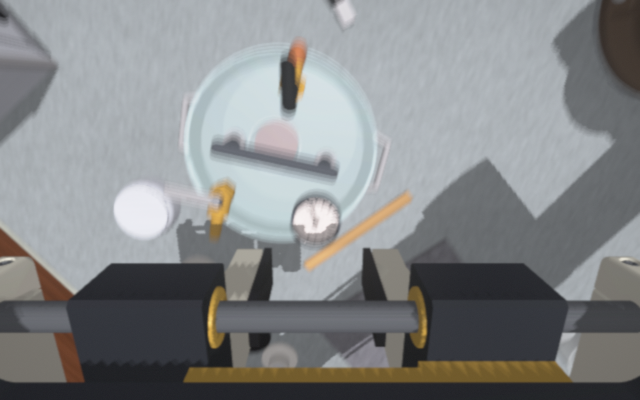

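The wrist view is slightly blurred. It shows the wing roughly upright at (290,82), the bar from (213,147) to (336,171), the gauge at (316,219) and the valve lever at (190,193), all on the clear lid.

```bash
python3 - <<'E'
from h import *
o,R=st()
w=snap('wrist','w4.png')
g=cv2.cvtColor(w['color'],cv2.COLOR_RGB2GRAY)
Z={'lid_under':.126,'lid_handle':.186,'tap_wing':.191}
for n in Z:
    d=ctrl.spot_point(w,n)[0]; print(n,np.round(d['centre'],1),atz(w,d['centre'],Z[n]))
def ax(box,thr,z):
    x0,y0,x1,y1=box; m=(g[y0:y1,x0:x1]<thr).astype(np.uint8)
    k,l,s,c=cv2.connectedComponentsWithStats(m); i=1+np.argmax(s[1:,4]); p=np.argwhere(l==i)[:,::-1]+[x0,y0]
    P=np.array([atz(w,q,z)[:2] for q in p]); u,S,v=np.linalg.svd(P-P.mean(0),full_matrices=False)
    t=(P-P.mean(0))@v[0]
    print(len(p),p.mean(0),'world',P.mean(0),'mid',P.mean(0)+v[0]*(t.max()+t.min())/2,'ang',np.degrees(np.arctan2(v[0][1],v[0][0]))%180,'len',t.max()-t.min())
ax((265,40,320,120),60,.204)
ax((200,130,345,185),100,.193)
c=cv2.resize(w['color'][30:250,180:400],(600,600),interpolation=cv2.INTER_CUBIC);cv2.imwrite('pics/crop4.png',c[:,:,::-1])
E
```

```text
t 17.5 J [  5.9   1.5  -5.8   0.2 -82.4 -42.9] P [ 0.4948 -0.1432  0.3644] O [-1.7964e+02  1.1000e-01 -1.2702e+02] lean rad/tan deg [ 0.33 -0.17] F [0.1 0.1 0.8]
lid_under [284.6 149.8] [ 0.5155486  -0.17842105  0.126     ]
lid_handle [278.1 157.5] [ 0.51404254 -0.18138598  0.186     ]
tap_wing [287.   84.6] [ 0.4661013  -0.22742449  0.191     ]
347 [288.69164265  78.21902017] world [ 0.46099315 -0.22979689] mid [ 0.46311425 -0.22716868] ang 51.094712100187316 len 0.04473271748917429
91 [233.2967033  139.24175824] world [ 0.53465846 -0.21972961] mid [ 0.53520394 -0.220205  ] ang 138.92794328328017 len 0.015522841151334673
```

View pics/crop4.png

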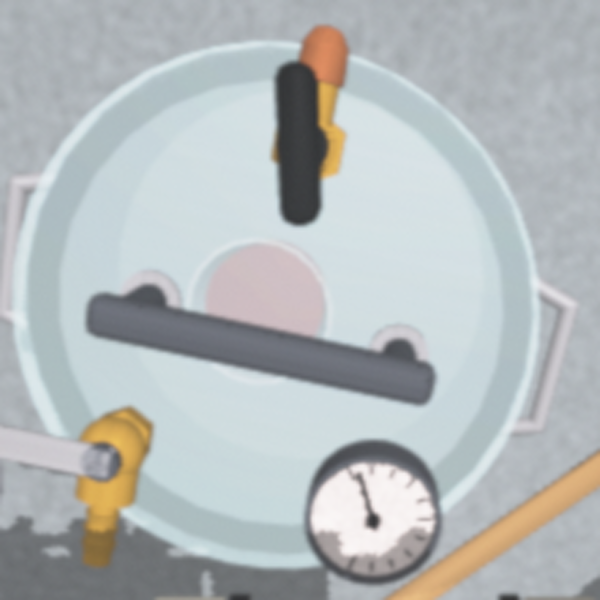

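The crop shows the wing from (287,53) to (291,112), the bar from (212,145) to (339,171), and the gauge needle still off zero.

```bash
python3 - <<'E'
from h import *
o,R=st()
w=snap('wrist')
for n,p,q,z in [('wing',(287.4,52.7),(291.1,111.8),.204),('bar',(212.3,144.8),(338.8,171.2),.193)]:
    A,B=atz(w,p,z),atz(w,q,z);print(n,(A+B)/2,np.degrees(np.arctan2(*(B-A)[1::-1])),np.linalg.norm(B-A))
T=np.array([.465,-.228,.30]); d=T-o['tool_pos']; y=np.radians(o['orientation'][2])
print('to tap hover units',R.T@d/.2)
E
```

```text
t 17.7 J [  5.8   1.4  -5.7   0.2 -82.4 -42.9] P [ 0.4947 -0.1439  0.3649] O [-1.7959e+02  1.6000e-01 -1.2711e+02] lean rad/tan deg [ 0.41 -0.16] F [-0.4  0.2 -0.7]
wing [ 0.46288296 -0.22736465  0.204     ] 55.29556440735431 0.047245885759552755
bar [ 0.51455184 -0.18331622  0.193     ] 130.96222385822924 0.11929317964537843
to tap hover units [ 0.42575134 -0.13278873  0.32451043]
```

Call:
carry_out(
  deltas=[
    [[0.2,-0.06,0,-0.007,0],[0.43,-0.13,0.1,-0.007,0],[0.43,-0.13,0.3,-0.007,0],[0.43,-0.13,0.45,-0.007,0],[0.43,-0.13,0.45,-0.007,0]],
  ],
)

```text
clock: 18.25
tool_pos: [0.462, -0.228, 0.2707]
orientation: [-180.0, -0.0, -124.7]
force: [0.2, -0.4, -0.4]
opening: 0.0439
gripper_force: 0.0
```

```bash
python3 - <<'E'
from h import *
o,R=st()
d=np.array([.464,-.228,.175])-o['tool_pos'];print(R.T@d/.2)
w=snap('wrist','w5.png');print('tapproj',proj(w,[.464,-.228,.19]),'tcp',proj(w,o['tool_pos']))
for d in ctrl.spot_point(w,'tap_wing')[:2]: print(d['centre'],d['p'],atz(w,d['centre'],.19))
for n in('side','scene'):
    s=snap(n)
    for d in ctrl.spot_point(s,'tap_wing')[:3]: print(n,d['centre'],d['p'],'pred',proj(s,[.464,-.228,.19]))
E
```

```text
t 18.25 J [ -4.4   3.8 -15.2   0.  -71.1 -30.3] P [ 0.462  -0.228   0.2707] O [-1.7999e+02 -2.0000e-02 -1.2467e+02] lean rad/tan deg [-0.   -0.02] F [ 0.2 -0.4 -0.4]
[-0.00593795 -0.00819235  0.47869886]
tapproj [315.41616492 213.10833242] tcp [318.15504023 267.04586135]
[312.3, 212.1] 0.64 [ 0.46537583 -0.22986968  0.19      ]
[297.9, 257.2] 0.51 [ 0.49422656 -0.20699818  0.19      ]
side [294.1, 258.4] 0.73 pred [334.46849351 166.29834258]
side [401.6, 203.0] 0.66 pred [334.46849351 166.29834258]
side [414.7, 155.7] 0.58 pred [334.46849351 166.29834258]
scene [289.2, 190.1] 0.62 pred [288.71196225 187.54280263]
scene [169.0, 191.9] 0.6 pred [288.71196225 187.54280263]
scene [256.9, 172.8] 0.45 pred [288.71196225 187.54280263]
```

View pics/w5.png

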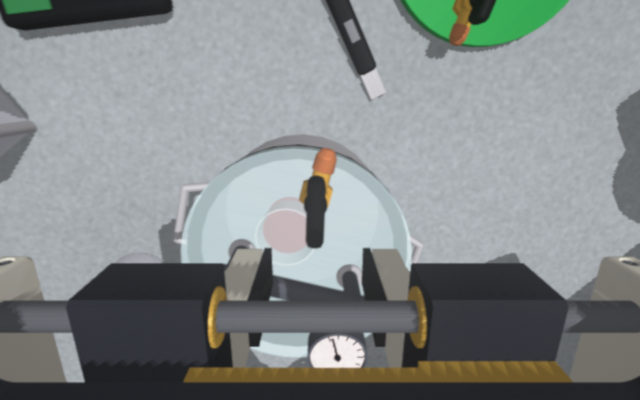

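The wing at (316,212) lies on the tool's centre line, aligned with the fingers. Descending and gripping.

Call:
carry_out(
  deltas=[
    [[0,-0.01,0.2,0,0],[0,-0.01,0.38,0,0],[0,-0.01,0.48,0,0],[0,-0.01,0.49,0,0]],
  ],
)

```text
clock: 18.95
tool_pos: [0.4662, -0.2287, 0.1748]
orientation: [-179.8, 0.0, -124.5]
force: [0.5, -0.8, 0.9]
opening: 0.0438
gripper_force: 0.0
```

Call:
carry_out(
  deltas=[
    [[0,0,0,0,-0.7],[0,0,0,0,-0.95],[0,0,0,0,-1],[0,0,0,0,-1],[0,0,0,0,-1]],
  ],
)

```text
clock: 19.45
tool_pos: [0.4652, -0.2283, 0.177]
orientation: [-179.8, 0.1, -124.6]
force: [-8.4, 8.4, 7.5]
opening: 0.0128
gripper_force: 30.0
```

Call:
carry_out(
  deltas=[
    [[0,0.008,0,-0.02,-1],[0,0.008,0,-0.043,-1],[0,0.008,0,-0.066,-1],[0,0.008,0,-0.088,-1],[0,0.008,0,-0.11,-1]],
  ],
)

```text
clock: 19.95
tool_pos: [0.4651, -0.2282, 0.177]
orientation: [-179.7, -0.1, -84.6]
force: [-3.0, 1.9, 3.0]
opening: 0.0126
gripper_force: 30.0
```

Call:
carry_out(
  deltas=[
    [[0,0,0,-0.022,-1],[0,0,0,-0.044,-1],[0,0,0,-0.066,-1],[0,0,0,-0.088,-1],[0,0,0,-0.11,-1]],
  ],
)

```text
clock: 20.45
tool_pos: [0.4652, -0.2282, 0.177]
orientation: [-179.8, -0.3, -45.0]
force: [-2.9, 2.4, 3.3]
opening: 0.0131
gripper_force: 30.0
```

Smooth, with low forces. Turning on.

Call:
carry_out(
  deltas=[
    [[0,0,0,-0.022,-1],[0,0,0,-0.044,-1],[0,0,0,-0.066,-1],[0,0,0,-0.088,-1],[0,0,0,-0.11,-1]],
  ],
)

```text
clock: 20.95
tool_pos: [0.4652, -0.2281, 0.177]
orientation: [179.9, -0.3, -5.4]
force: [-3.3, 1.0, 3.9]
opening: 0.0127
gripper_force: 30.0
```

Call:
carry_out(
  deltas=[
    [[0,0,0,-0.022,-1],[0,0,0,-0.044,-1],[0,0,0,-0.066,-1],[0,0,0,-0.088,-1],[0,0,0,-0.1,-1]],
  ],
)

```text
clock: 21.45
tool_pos: [0.4652, -0.2281, 0.177]
orientation: [179.7, -0.2, 30.6]
force: [-3.9, 3.1, 4.4]
opening: 0.0126
gripper_force: 30.0
```

```bash
python3 -c "
from h import *
st()"
```

```text
t 21.45 J [-4.300e+00  7.800e+00 -2.330e+01  1.000e-01 -5.850e+01  1.248e+02] P [ 0.4652 -0.2281  0.177 ] O [179.74  -0.24  30.56] lean rad/tan deg [ 0.34 -0.07] F [-3.9  3.1  4.4]
```

Call:
carry_out(
  deltas=[
    [[0,0,0,0,0],[0,0,0,0,0],[0,0,0,0,0],[0,0,-0.25,0,0],[0,0,-0.5,0,0]],
  ],
)

```text
clock: 21.95
tool_pos: [0.4643, -0.2281, 0.2767]
orientation: [179.8, -0.1, 30.2]
force: [1.8, -0.7, 0.2]
opening: 0.0424
gripper_force: 0.0
```

Call:
carry_out(
  deltas=[
    [[0.17,-0.03,-0.1,0.02,0],[0.34,-0.07,-0.1,0.04,0],[0.34,-0.07,-0.1,0.07,0],[0.34,-0.07,-0.1,0.09,0],[0.34,-0.07,-0.1,0.11,0]],
  ],
)

```text
clock: 22.45
tool_pos: [0.5171, -0.1814, 0.2966]
orientation: [179.9, -0.4, -9.7]
force: [-0.3, -0.4, -0.9]
opening: 0.044
gripper_force: 0.0
```

Call:
carry_out(
  deltas=[
    [[0,0,0,0.02,0],[0,0,0,0.045,0],[0,0,0,0.07,0],[0,0,0,0.09,0],[0,0,0,0.111,0]],
  ],
)

```text
clock: 22.95
tool_pos: [0.5168, -0.1818, 0.2967]
orientation: [-179.8, -0.3, -49.7]
force: [-0.5, -0.3, 1.3]
opening: 0.044
gripper_force: 0.0
```

```bash
python3 - <<'E'
from h import *
o,R=st()
w=snap('wrist','w6.png')
Z={'lid_under':.124,'lid_handle':.184,'tap_wing':.189}
for n in Z:
  for d in ctrl.spot_point(w,n)[:2]: print(n,np.round(d['centre'],1),d['p'],atz(w,d['centre'],Z[n]))
print(R.T@(np.array([.516,-.182,.17])-o['tool_pos'])/.2)
a=snap('scene');b=snap('side')
c=np.hstack([cv2.resize(a['color'][170:250,265:365],(500,400),interpolation=cv2.INTER_CUBIC),w['color'][:,170:470]])
cv2.imwrite('pics/c6.png',c[:,:,::-1])
E
```

```text
t 22.95 J [  1.2   6.   -9.3   0.1 -74.3  39. ] P [ 0.5168 -0.1818  0.2967] O [-179.79   -0.34  -49.7 ] lean rad/tan deg [ 0.38 -0.14] F [-0.5 -0.3  1.3]
lid_under [564.5 235.5] 0.83 [ 0.29328726 -0.29765967  0.124     ]
lid_under [320.9 180. ] 0.76 [ 0.51436803 -0.1841523   0.124     ]
lid_handle [317.4 196.3] 0.8 [ 0.51805809 -0.18370609  0.184     ]
lid_handle [598.7 255. ] 0.66 [ 0.30807723 -0.29577371  0.184     ]
tap_wing [402.7 199.7] 0.91 [ 0.4669519  -0.22556902  0.189     ]
tap_wing [542.5 250.1] 0.9 [ 0.35097323 -0.26817431  0.189     ]
[-0.00559227  0.00628752  0.63320957]
```

View pics/c6.png

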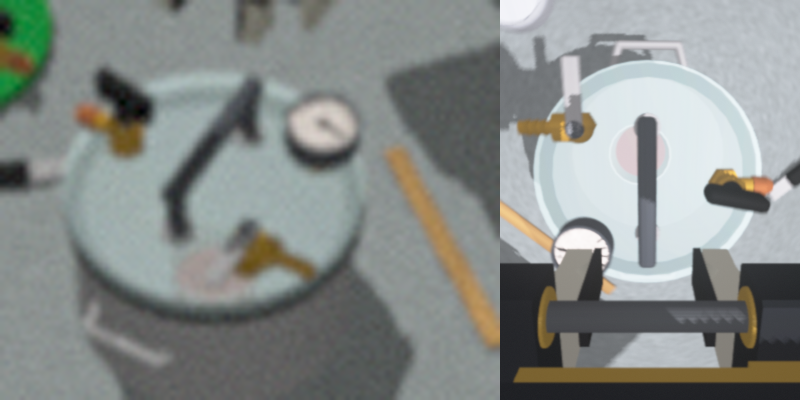

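The wing has turned about 155° and the needle has moved; in the crop it now points right, at about (325,126). The bar is in line with the tool at wrist column 317. I am going down around it with the fingers open while the air enters.

Call:
carry_out(
  deltas=[
    [[0,0.006,0.2,0,0],[0,0.006,0.4,0,0],[0,0.006,0.55,0,0],[0,0.006,0.65,0,0],[0,0.006,0.65,0,0]],
  ],
)

```text
clock: 23.75
tool_pos: [0.5147, -0.1826, 0.1638]
orientation: [180.0, -0.1, -49.2]
force: [0.7, 0.4, -0.4]
opening: 0.0438
gripper_force: 0.0
```

```bash
cat > g.py <<'E'
from h import *
import sys
o,R=st()
f=[]
for n in('scene','side'):
    s=snap(n); g=proj(s,[.516+.056*.755-.052*.656,-.182+.056*.656+.052*.755,.165]).astype(int); print(n,g)
    x,y=g; f.append(cv2.resize(s['color'][y-18:y+18,x-18:x+18],(360,360),interpolation=cv2.INTER_CUBIC))
np.save(sys.argv[1],np.hstack(f))
E
python3 g.py g1.npy
```

```text
t 23.75 J [  1.1  11.3 -20.9   0.1 -57.7  39.6] P [ 0.5147 -0.1826  0.1638] O [ 1.7998e+02 -1.0000e-01 -4.9220e+01] lean rad/tan deg [ 0.05 -0.09] F [ 0.7  0.4 -0.4]
scene [328 196]
side [304 190]
```

Call:
carry_out(
  deltas=[
    [[0,0,0,0,0],[0,0,0,0,0],[0,0,0,0,0],[0,0,0,0,0],[0,0,0,0,0]],
  ],
)

```text
clock: 24.35
tool_pos: [0.5167, -0.1828, 0.167]
orientation: [-179.8, -0.4, -49.3]
force: [0.4, 0.2, 0.0]
opening: 0.0435
gripper_force: 0.0
```

Call:
carry_out(
  deltas=[
    [[0,0,0,0,0],[0,0,0,0,0],[0,0,0,0,0],[0,0,0,0,0],[0,0,0,0,0]],
  ],
)

```text
clock: 24.85
tool_pos: [0.5167, -0.1828, 0.1666]
orientation: [-179.8, -0.3, -49.3]
force: [0.1, 0.0, -0.3]
opening: 0.0437
gripper_force: 0.0
```

Call:
carry_out(
  deltas=[
    [[0,0,0,0,0],[0,0,0,0,0],[0,0,0,0,0],[0,0,0,0,0],[0,0,0,0,0]],
  ],
)

```text
clock: 25.35
tool_pos: [0.5166, -0.1828, 0.1667]
orientation: [-179.8, -0.3, -49.3]
force: [-0.7, -0.5, -0.7]
opening: 0.0435
gripper_force: 0.0
```

```bash
python3 g.py g2.npy
```

```text
t 25.35 J [  1.1  11.2 -20.7   0.2 -57.8  39.5] P [ 0.5166 -0.1828  0.1667] O [-179.8    -0.33  -49.29] lean rad/tan deg [ 0.37 -0.13] F [-0.7 -0.5 -0.7]
scene [328 196]
side [304 190]
```

Call:
carry_out(
  deltas=[
    [[0,0,0,0,0],[0,0,0,0,0],[0,0,0,0,0],[0,0,0,0,0],[0,0,0,0,0]],
  ],
)

```text
clock: 25.95
tool_pos: [0.5166, -0.1827, 0.1666]
orientation: [-179.8, -0.3, -49.3]
force: [-1.1, 0.5, 0.4]
opening: 0.0441
gripper_force: 0.0
```

Call:
carry_out(
  deltas=[
    [[0,0,0,0,0],[0,0,0,0,0],[0,0,0,0,0],[0,0,0,0,0],[0,0,0,0,0]],
  ],
)

```text
clock: 26.45
tool_pos: [0.5166, -0.1828, 0.1667]
orientation: [-179.8, -0.3, -49.3]
force: [0.8, 0.5, -0.1]
opening: 0.0437
gripper_force: 0.0
```

```bash
python3 g.py g3.npy; python3 -c "
import numpy as np,cv2
c=np.vstack([np.load(f'g{i}.npy') for i in(1,2,3)]);cv2.imwrite('pics/g.png',cv2.resize(c[:,:,::-1],(400,600)))"
```

```text
t 26.45 J [  1.1  11.2 -20.7   0.2 -57.8  39.5] P [ 0.5166 -0.1828  0.1667] O [-179.8    -0.33  -49.29] lean rad/tan deg [ 0.36 -0.13] F [ 0.8  0.5 -0.1]
scene [328 196]
side [304 190]
```

View pics/g.png

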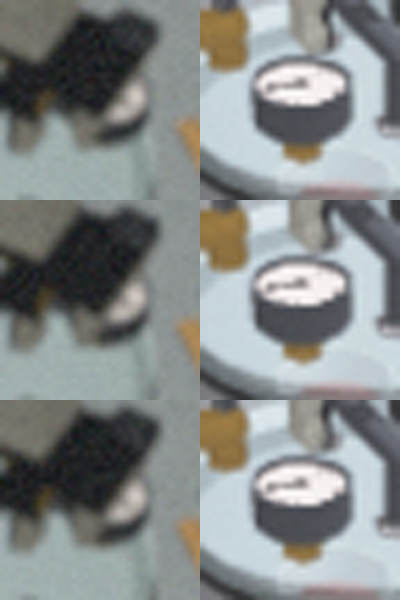

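The side crops at 25.35 s and 26.45 s show the same steady needle, pointing left and turned about 3.8 rad from the start, so it is at its zero stop. Gripping the bar and lifting cautiously.

Call:
carry_out(
  deltas=[
    [[0,0,0,0,-0.5],[0,0,0,0,-0.8],[0,0,0,0,-1],[0,0,0,0,-1],[0,0,0,0,-1]],
  ],
)

```text
clock: 27.05
tool_pos: [0.5171, -0.1825, 0.1667]
orientation: [-179.7, -0.4, -49.3]
force: [2.4, 0.9, -1.3]
opening: 0.0145
gripper_force: 30.0
```

Call:
carry_out(
  deltas=[
    [[0,0,-0.004,0,-1],[0,0,-0.008,0,-1],[0,0,-0.012,0,-1]],
  ],
)

```text
clock: 27.35
tool_pos: [0.5158, -0.1824, 0.1679]
orientation: [-179.9, -0.2, -49.3]
force: [1.9, 1.3, -10.3]
opening: 0.0148
gripper_force: 30.0
```

The load is about 9 N, just the lid's weight, so it is free. Lifting.

Call:
carry_out(
  deltas=[
    [[0,0,-0.02,0,-1],[0,0,-0.06,0,-1],[0,0,-0.12,0,-1],[0,0,-0.2,0,-1],[0,0,-0.3,0,-1]],
  ],
)

```text
clock: 27.85
tool_pos: [0.5155, -0.1828, 0.23]
orientation: [-179.9, -0.3, -49.3]
force: [-0.0, 0.5, -9.6]
opening: 0.0145
gripper_force: 30.0
```

Call:
carry_out(
  deltas=[
    [[0,0,-0.12,0,-1],[0,0,-0.22,0,-1],[0,0,-0.3,0,-1],[0,0,-0.35,0,-1],[0,0,-0.35,0,-1]],
  ],
)

```text
clock: 28.35
tool_pos: [0.5163, -0.1827, 0.3012]
orientation: [-179.7, -0.5, -49.3]
force: [0.5, 0.4, -9.3]
opening: 0.0147
gripper_force: 30.0
```

```bash
python3 - <<'E'
from h import *
o,R=st()
a=snap('scene','s8.png');b=snap('side','d8.png')
for n,s in(('scene',a),('side',b)):
    for d in ctrl.silhouettes(s,'pad_top')[:1]:
        m=d['mask'];print(n,m.sum(),d['p'],'pred c',proj(s,[.56,.22,.012]))
        ctr=max(cv2.findContours(m.astype(np.uint8),0,2)[0],key=cv2.contourArea)
        q=cv2.approxPolyDP(cv2.convexHull(ctr),8,True)[:,0]
        P=np.array([atz(s,p,.012)[:2] for p in q]);print(q.tolist(),np.round(P,3).tolist(),P.mean(0))
    for d in ctrl.spot_point(s,'pad_top')[:2]: print(d['centre'],d['p'],atz(s,d['centre'],.012))
    for d in ctrl.spot_point(s,'lid_handle')[:3]: print('handle',d['centre'],d['p'],proj(s,o['tool_pos']+[0,0,.019]))
cv2.imwrite('pics/p8.png',np.hstack([cv2.resize(a['color'][140:300,260:500],(400,267)),cv2.resize(b['color'][60:400,130:470],(400,400))[:267]])[:,:,::-1])
cv2.imwrite('pics/p8.png',np.vstack([a['color'][130:290,240:640],b['color'][60:390,100:500]])[:,:,::-1])
E
```

```text
t 28.35 J [  1.1   5.8  -9.    0.2 -74.6  39.5] P [ 0.5163 -0.1827  0.3012] O [-179.68   -0.47  -49.29] lean rad/tan deg [ 0.55 -0.16] F [ 0.5  0.4 -9.3]
scene 3641 0.58 pred c [409.21184675 207.99640249]
[[422, 177], [455, 225], [393, 243], [365, 193]] [[0.43, 0.349], [0.69, 0.342], [0.686, 0.087], [0.434, 0.091]] [0.55991663 0.21728312]
[410.7, 207.4] 0.8 [0.55924102 0.22685335 0.012     ]
[309.2, 230.1] 0.35 [ 0.53245875 -0.17710159  0.012     ]
handle [188.5, 202.0] 0.94 [306.28787763 167.68701987]
handle [406.5, 208.4] 0.67 [306.28787763 167.68701987]
handle [305.0, 166.9] 0.65 [306.28787763 167.68701987]
side 9826 0.73 pred c [251.02355353 309.71169552]
[[231, 266], [320, 286], [286, 375], [181, 344]] [[0.676, 0.094], [0.419, 0.1], [0.421, 0.357], [0.669, 0.35]] [0.54656233 0.22503671]
[255.4, 312.0] 0.87 [0.54697359 0.22361892 0.012     ]
handle [421.3, 201.0] 0.89 [313.93007175 130.12391526]
handle [402.1, 164.4] 0.68 [313.93007175 130.12391526]
handle [312.9, 127.5] 0.67 [313.93007175 130.12391526]
```

View pics/p8.png

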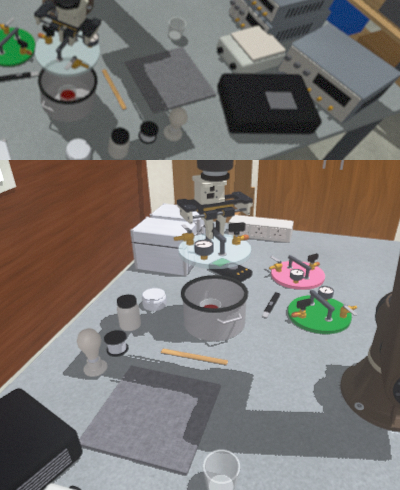

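The lid hangs level in the gripper, the pot stands open with the red casting inside, and the pad is clear and centred at about (0.555, 0.222). Carrying the lid over.

Call:
carry_out(
  deltas=[
    [[-0.08,-0.08,0,0,-1],[-0.22,-0.23,0,0,-1],[-0.38,-0.4,0,0,-1],[-0.55,-0.57,0,0,-1],[-0.705,-0.735,0,0,-1]],
  ],
)

```text
clock: 29.25
tool_pos: [0.535, 0.0221, 0.2987]
orientation: [-179.8, -0.3, -49.3]
force: [1.6, -0.5, -9.8]
opening: 0.0148
gripper_force: 30.0
```

Call:
carry_out(
  deltas=[
    [[-0.16,-0.17,0,0,-1],[-0.33,-0.34,0,0,-1],[-0.5,-0.52,0.1,0,-1],[-0.64,-0.66,0.2,0,-1],[-0.705,-0.735,0.3,0,-1]],
  ],
)

```text
clock: 29.75
tool_pos: [0.5551, 0.2268, 0.2371]
orientation: [-179.8, -0.3, -49.2]
force: [0.3, -1.8, -10.2]
opening: 0.015
gripper_force: 30.0
```

Call:
carry_out(
  deltas=[
    [[0,0,0.12,0,-1],[0,0,0.28,0,-1],[0,0,0.42,0,-1],[0,0,0.52,0,-1],[0,0,0.56,0,-1]],
  ],
)

```text
clock: 30.25
tool_pos: [0.5546, 0.2219, 0.1236]
orientation: [179.9, -0.3, -49.3]
force: [-0.7, -0.1, -9.1]
opening: 0.0148
gripper_force: 30.0
```

```bash
python3 - <<'E'
from h import *
o,R=st()
print(R.T@(np.array([.555,.222,.07])-o['tool_pos'])/.2)
a=snap('scene');b=snap('side')
for s in(a,b):
    for n,z in(('lid_handle',o['tool_pos'][2]+.019),('lid_under',o['tool_pos'][2]-.042)):
        print(n,[(np.round(atz(s,d['centre'],z),3),round(d['p'],2)) for d in ctrl.spot_point(s,n)[:3]])
E
```

```text
t 30.25 J [ 40.7  18.2 -17.4   0.4 -54.5  -0.3] P [0.5546 0.2219 0.1236] O [179.94  -0.31 -49.3 ] lean rad/tan deg [-0.06 -0.31] F [-0.7 -0.1 -9.1]
[-0.00071148 -0.00227854  0.26812484]
lid_handle [(array([ 0.289, -0.321,  0.143]), 0.94), (array([ 0.359, -0.556,  0.143]), 0.89), (array([0.558, 0.207, 0.143]), 0.68)]
lid_under [(array([0.563, 0.209, 0.082]), 0.97), (array([ 0.275, -0.327,  0.082]), 0.9), (array([ 0.363, -0.573,  0.082]), 0.58)]
lid_handle [(array([ 0.27 , -0.408,  0.143]), 0.82), (array([ 0.2  , -0.177,  0.143]), 0.81), (array([0.56 , 0.223, 0.143]), 0.65)]
lid_under [(array([ 0.19 , -0.183,  0.082]), 0.91), (array([0.56 , 0.213, 0.082]), 0.61), (array([ 0.279, -0.427,  0.082]), 0.6)]
```

Call:
carry_out(
  deltas=[
    [[0,0,0.1,0,-1],[0,0,0.18,0,-1],[0,0,0.24,0,-1],[0,0,0.27,0,-1],[0,0,0.28,0,-1]],
  ],
)

```text
clock: 31.05
tool_pos: [0.5563, 0.2226, 0.0704]
orientation: [-179.8, -0.3, -49.3]
force: [-0.0, -0.1, -9.4]
opening: 0.0148
gripper_force: 30.0
```

Call:
carry_out(
  deltas=[
    [[0,0,0.008,0,-1],[0,0,0.016,0,-1],[0,0,0.024,0,-1]],
  ],
)

```text
clock: 31.35
tool_pos: [0.5566, 0.2228, 0.0661]
orientation: [-179.7, -0.3, -49.3]
force: [0.3, 0.3, -10.5]
opening: 0.0143
gripper_force: 30.0
```

Call:
carry_out(
  deltas=[
    [[0,0,0.007,0,-1],[0,0,0.014,0,-1]],
  ],
)

```text
clock: 31.55
tool_pos: [0.5563, 0.2226, 0.0629]
orientation: [-179.8, -0.3, -49.3]
force: [-0.1, 0.1, -10.1]
opening: 0.0146
gripper_force: 30.0
```

Call:
carry_out(
  deltas=[
    [[0,0,0.006,0,-1],[0,0,0.012,0,-1],[0,0,0.012,0,-1]],
  ],
)

```text
clock: 31.85
tool_pos: [0.5564, 0.2226, 0.0605]
orientation: [-179.8, -0.3, -49.3]
force: [0.5, -0.2, -8.1]
opening: 0.0145
gripper_force: 30.0
```

Call:
carry_out(
  deltas=[
    [[0,0,0.006,0,-1],[0,0,0.01,0,-1],[0,0,0.01,0,-1]],
  ],
)

```text
clock: 32.15
tool_pos: [0.5566, 0.223, 0.059]
orientation: [-179.7, -0.3, -49.3]
force: [-2.0, 1.0, -2.9]
opening: 0.0147
gripper_force: 30.0
```

Call:
carry_out(
  deltas=[
    [[0,0,0.005,0,-1],[0,0,0.005,0,-1]],
  ],
)

```text
clock: 32.35
tool_pos: [0.5567, 0.223, 0.059]
orientation: [-179.7, -0.4, -49.3]
force: [-5.8, 1.7, 6.9]
opening: 0.0149
gripper_force: 30.0
```

Call:
carry_out(
  deltas=[
    [[0,0,0,0,0],[0,0,0,0,0],[0,0,0,0,0],[0,0,0,0,0],[0,0,0,0,0]],
  ],
)

```text
clock: 32.85
tool_pos: [0.5564, 0.2225, 0.0574]
orientation: [-179.8, -0.3, -49.3]
force: [-0.2, 0.2, 0.5]
opening: 0.043
gripper_force: 0.0
```

Call:
carry_out(
  deltas=[
    [[0,0,-0.1,0,0],[0,0,-0.3,0,0],[0,0,-0.5,0,0],[0,0,-0.7,0,0],[0,0,-0.7,0,0]],
  ],
)

```text
clock: 33.35
tool_pos: [0.5583, 0.2244, 0.2039]
orientation: [-179.2, -0.4, -49.2]
force: [0.7, -0.0, -0.6]
opening: 0.0439
gripper_force: 0.0
```

```bash
python3 - <<'E'
from h import *
o,R=st()
for n in('scene','side','wrist'):
    s=snap(n,'e_%s.png'%n)
    for k,z in(('lid_handle',.072),('lid_under',.012)):
        print(n,k,[(np.round(atz(s,d['centre'],z),3),round(d['p'],2)) for d in ctrl.spot_point(s,k)[:3]])
E
```

```text
t 33.35 J [ 40.8  14.1 -11.8   0.5 -63.4  -0.2] P [0.5583 0.2244 0.2039] O [-179.22   -0.45  -49.24] lean rad/tan deg [ 0.78 -0.45] F [ 0.7 -0.  -0.6]
scene lid_handle [(array([ 0.304, -0.562,  0.072]), 0.97), (array([0.556, 0.22 , 0.072]), 0.96), (array([ 0.211, -0.325,  0.072]), 0.75)]
scene lid_under [(array([ 0.205, -0.323,  0.012]), 0.71), (array([ 0.312, -0.572,  0.012]), 0.65), (array([0.557, 0.215, 0.012]), 0.58)]
side lid_handle [(array([ 0.272, -0.58 ,  0.072]), 0.74), (array([0.558, 0.226, 0.072]), 0.64), (array([ 0.195, -0.297,  0.072]), 0.6)]
side lid_under [(array([ 0.284, -0.542,  0.012]), 0.96), (array([ 0.183, -0.291,  0.012]), 0.95), (array([0.56 , 0.216, 0.012]), 0.81)]
wrist lid_handle [(array([0.557, 0.221, 0.072]), 0.97)]
wrist lid_under [(array([0.556, 0.222, 0.012]), 0.83)]
```

View pics/e_side.png

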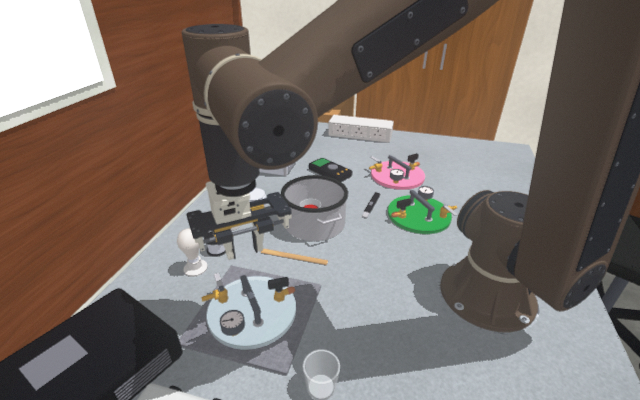

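The side view shows the clear lid lying flat and released in the middle of the grey pad at (252,312). The casting stands in the open pot at (310,208), and the bench things are in place.

```bash
python3 -c "
from plant import ctrl
print(ctrl.close_job())"
```

```text
the job is handed in; nothing more can be done
None
```

The job is handed in, with no verdict shown: the chamber was vented (needle steady at its zero stop), and the lid came off under about 10 N and lies released and flat within about 5 mm of the pad's centre; the last side view shows the casting still in the pot and nothing knocked over.

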